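Release the latched mode key

TASK

One of the four white keys on the measuring machine's keypad is latched down. With the fingertips, tap all four keys one after the other from the left end of the row to the right, so lightly that no key is pushed to its bottom and the latched one stays latched; then press the latched key to its bottom and let go, so that it springs up. All four keys must end fully up; do not press any of the other three to the bottom, and leave the loose things on the bench where they are.

Things in the scene. Friction and masses are not known exactly. Their poses are not given: they have to be found in the camera images.
- keypad: Desk keypad with a grey cover on a black base, 86 x 206 mm, fixed to the bench; top of the cover 32 mm above the bench. Origin: centre of its underside; x away from the robot, y along the row of keys toward its left end, z up.
- slot_1 (a point): Place 1 of the row counted from the left (robot's left, +y): the point where the centre of the top of a key standing fully up lies, 48 mm above the bench. Places are 45 mm apart.
- slot_2 (a point): Place 2 of the row counted from the left (robot's left, +y): the point where the centre of the top of a key standing fully up lies, 48 mm above the bench. Places are 45 mm apart.
- slot_3 (a point): Place 3 of the row counted from the left (robot's left, +y): the point where the centre of the top of a key standing fully up lies, 48 mm above the bench. Places are 45 mm apart.
- slot_4 (a point): Place 4 of the row counted from the left (robot's left, +y): the point where the centre of the top of a key standing fully up lies, 48 mm above the bench. Places are 45 mm apart.
- key_a_top (a point): Centre of the top of key a, a square white cap 24 x 24 mm standing 16 mm over the cover when up (bezel round it 3 mm high, 33 x 33 mm outside). The point moves with the cap. Which key stands in which place varies: the letter tells nothing about it.
- key_b_top (a point): Centre of the top of key b, a square white cap 24 x 24 mm standing 16 mm over the cover when up (bezel round it 3 mm high, 33 x 33 mm outside). The point moves with the cap. Which key stands in which place varies: the letter tells nothing about it.
- key_c_top (a point): Centre of the top of key c, a square white cap 24 x 24 mm standing 16 mm over the cover when up (bezel round it 3 mm high, 33 x 33 mm outside). The point moves with the cap. Which key stands in which place varies: the letter tells nothing about it.
- key_d_top (a point): Centre of the top of key d, a square white cap 24 x 24 mm standing 16 mm over the cover when up (bezel round it 3 mm high, 33 x 33 mm outside). The point moves with the cap. Which key stands in which place varies: the letter tells nothing about it.
- key_a (a joint): How far this key is down, m: 0 fully up, 0.009 at the bottom. Three keys stand at 0; the latched one stays at about 0.004 by itself. A free key gives way at 3 N and gets 0.6 N stiffer per mm; the latched key feels solid up to about 5.4 N, then goes down, trips at about 0.008 and meets the bottom at about 8.5 N, and when let go from the bottom it springs fully up and stays up.
- key_b (a joint): How far this key is down, m: 0 fully up, 0.009 at the bottom. Three keys stand at 0; the latched one stays at about 0.004 by itself. A free key gives way at 3 N and gets 0.6 N stiffer per mm; the latched key feels solid up to about 5.4 N, then goes down, trips at about 0.008 and meets the bottom at about 8.5 N, and when let go from the bottom it springs fully up and stays up.
- key_c (a joint): How far this key is down, m: 0 fully up, 0.009 at the bottom. Three keys stand at 0; the latched one stays at about 0.004 by itself. A free key gives way at 3 N and gets 0.6 N stiffer per mm; the latched key feels solid up to about 5.4 N, then goes down, trips at about 0.008 and meets the bottom at about 8.5 N, and when let go from the bottom it springs fully up and stays up.
- key_d (a joint): How far this key is down, m: 0 fully up, 0.009 at the bottom. Three keys stand at 0; the latched one stays at about 0.004 by itself. A free key gives way at 3 N and gets 0.6 N stiffer per mm; the latched key feels solid up to about 5.4 N, then goes down, trips at about 0.008 and meets the bottom at about 8.5 N, and when let go from the bottom it springs fully up and stays up.
- switch_a: Switch that carries key a: origin on the top of the cover (32 mm above the bench), under the centre of the cap. Its only touchable part is the cap.
- switch_b: Switch that carries key b: origin on the top of the cover (32 mm above the bench), under the centre of the cap. Its only touchable part is the cap.
- switch_c: Switch that carries key c: origin on the top of the cover (32 mm above the bench), under the centre of the cap. Its only touchable part is the cap.
- switch_d: Switch that carries key d: origin on the top of the cover (32 mm above the bench), under the centre of the cap. Its only touchable part is the cap.
- loupe: Black eye loupe, 41 mm across and 31 mm high, loose on the bench; origin at the centre of its underside. Leave it alone.
- eraser: Blue and white eraser, 21 x 46 x 12 mm, loose on the bench; origin at the centre of its underside. Leave it alone.
- ring_gauge: Steel ring gauge, 58 mm across and 18 mm high, loose on the bench; origin at the centre of its underside. Leave it alone.

How it is judged:
By the outcome, as a careful person would: the job done as asked, in the order asked, and still so for the second after the job is handed in, with the robot touching nothing.
It also fails if it takes over 51 s, if anything falls off the work surface, if the arm or the gripper's body presses on something with over 40 N, if the wrist force passes 120 N, or if a joint passes its speed limit or range.

ROBOT

A 6-joint arm with a two-finger parallel gripper is mounted at the origin on a cart in front of the work surface, level with it; the furniture and walls round the work are solid. World frame = base frame: x ahead of the robot, y to its left, z up, the work surface at z = 0. Lengths are in m, angles in rad, forces in N, time in s.
With the tool pointing down it reaches from about 0.3 to 0.875 m from the base axis. Payload 6.4 kg.
Tool frame: the origin (TCP) lies between the finger pads; the fingertips stand 22 mm ahead of it and the grasp point (between the pads) lies 3 mm ahead of it; z points along the fingers, y is the line along which they close (so a half turn about z gives the same grasp; the last joint's range is limited). The gripper opens to 85 mm and grips with 20 to 120 N. Pads are 22 mm wide; open, the fingers measure 114 mm over their backs; the gripper's body (76 mm by 85 mm) begins 54 mm behind the grasp point. The pads swing forward as they close: fully open they stand 13 mm farther back than shut.
Start: joints at [-1.468, 0.181, 1.607, -0, 1.354, -0.206], TCP at [0.175, -0.548, 0.253] pointing down, gripper open.
Joint ranges: [-2.99, 2.99], [-0.89, 2.07], [0.3, 2.58], [-1.14, 4.28], [0, 2.63], [-3.12, 3.12]. Speed limits (rad/s): [2.57, 2.57, 3.01, 3.14, 3.14, 3.14].

INTERFACE

Orientations are given as a unit quaternion [w, x, y, z].
In Python, from bench import ctrl, imaging, workorder gives the robot as it stands.
- The arm moves only by the shell command python3 -m pendant 'ROWS' [OPENING]. ROWS is JSON, a list of rows, each a list of 4 numbers: the shift along the tool's x, y, z in cm, then the turn about the tool's z in degrees. In form: [[dx, dy, dz, roll], ...]. A call has 1 to 12 rows; each row is the pose to reach, as a shift and turn from the pose commanded when the call began, along the tool's axes at that moment; what a row does not reach only later rows make up. A row lasts 1/12 s, in which the tool goes at most 41.7 mm and 7.16 degrees, less where a joint would pass 70% of its speed; a pose out of reach is approached as far as the arm can. A call with a gripper value outside its range is refused whole. OPENING is the opening, from 0 (shut) to 1 (fully open), set as the call begins (- or left out, the last holds). The fingers move at their own pace and stop on an object; the grip force is fixed at half the most. Time passes only in rows, so rows that repeat a pose let the fingers close. It gives the time, the measured TCP pose, the force, the opening and the grip force at its end, in the units of the state.
- ctrl.get_obs(): the state, without advancing time (a new reading comes with each control period).
- imaging.camera(name): name is "side" or "top"; returns the picture (420x560x3 uint8, red, green, blue); there is no depth.
- imaging.camera_info(name): a dict with "K" (3x3 intrinsics, pixels), "k1" (the pictures are not rectified: a ray, as slopes to the right and down, at radius r is drawn at 1 + k1 r^2 times it, then the intrinsics apply), "T" (4x4, takes a point from camera to world coordinates). Camera axes: x right, y up, looking along -z (the intrinsics and any distortion apply to the point x, -y, -z); pixel columns grow to the right and rows downward; lengths in m; the calibration is good to about 2 mm. A picture is of the moment at which its call begins. camera_info takes no time and is no camera call.
- workorder.hand_in(): hands the job in; it is judged then, once.
The state is a dict: "time_s": time; "q": joint angles; "dq": joint speeds; "joint_efforts": joint torques, N m; "eef_pos": TCP position; "eef_rot": TCP orientation; "wrist_force": force on the tool from outside, world axes, zero at the start; "torque": the same for the moment, N m; "opening": opening from 0.0 (shut) to 1.0 (fully open); "grasp_force": force on a finger pad.
Only numpy, scipy, OpenCV 4.12 (cv2) and the standard library are available. Lean on these libraries where they do the work, as an engineer would, in place of code of your own. Each camera call takes 0.05 s, during which the arm holds its last target. There are 200 camera calls.

## Working session

There is one attempt and no reset: what is moved stays moved. The work goes in short steps, Python scripts to look and compute and a shell command to move; the robot and the scene stay as the last step left them, time stands still between calls to the robot, and variables do not carry over. Pictures are saved under pics/ and viewed, at most 10 in all, crops included, and the job is handed in when it is done.

```bash
mkdir -p pics; python3 - <<'E'
from bench import ctrl, imaging
import cv2
for n in("top","side"):
    cv2.imwrite(f"pics/{n}0.png",imaging.camera(n)[:,:,::-1]); i=imaging.camera_info(n); print(n,i)
print(ctrl.get_obs())
E
```

```text
top {'K': array([[515.34556613,   0.        , 280.51146986],
       [  0.        , 515.34556613, 207.76703128],
       [  0.        ,   0.        ,   1.        ]]), 'k1': -0.2007988482266858, 'T': array([[ 0.009023  ,  0.98850226, -0.15093664,  0.28748944],
       [-0.99957389,  0.01310653,  0.02608164, -0.27643185],
       [ 0.02776002,  0.15063699,  0.98819931,  0.90471932],
       [ 0.        ,  0.        ,  0.        ,  1.        ]])}
side {'K': array([[503.86160276,   0.        , 278.83356736],
       [  0.        , 503.86160276, 202.99366742],
       [  0.        ,   0.        ,   1.        ]]), 'k1': -0.03557644634009517, 'T': array([[ 0.99957815,  0.02262759, -0.01820734,  0.36313951],
       [-0.02596914,  0.4156324 , -0.90916187, -1.07554334],
       [-0.01300459,  0.90925118,  0.41604468,  0.43890131],
       [ 0.        ,  0.        ,  0.        ,  1.        ]])}
{'time_s': 0.1, 'q': array([-1.46831438e+00,  1.81490640e-01,  1.60789338e+00,  5.17807171e-06,
        1.35379774e+00, -2.06292424e-01]), 'dq': array([-0.00135271, -0.00155883, -0.0029309 , -0.00202916, -0.00310719,
       -0.00126747]), 'joint_efforts': array([ 1.42535205e-04, -4.45877695e+01, -3.52238917e+01, -3.27225462e-04,
        4.04027727e-03,  5.47338047e-06]), 'eef_pos': array([ 0.17471211, -0.54733623,  0.25246785]), 'eef_rot': array([-7.93354054e-04,  9.88105726e-01,  1.53773999e-01,  4.37475373e-05]), 'wrist_force': array([-0.72728839, -0.03381009, -0.97807511]), 'torque': array([-0.01002279, -0.02017737, -0.0073599 ]), 'grasp_force': 0.0, 'opening': 0.9998898820664902}
```

View pics/top0.png

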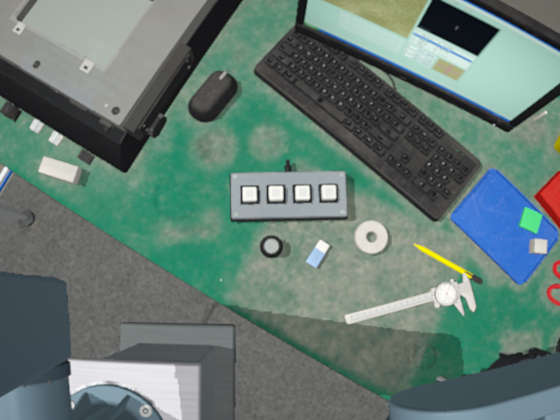

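View pics/side0.png

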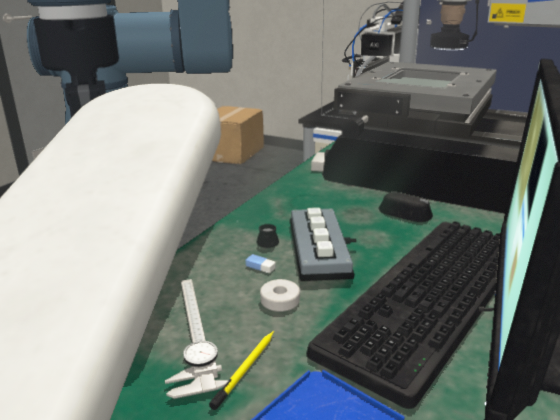

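The top view shows the keypad with its four white caps at about (250,194), (276,193), (302,193) and (329,192). Image left is +y, so the cap at (250,194) is place 1. The loupe is at (271,246), the eraser at (318,254) and the ring at (371,238). In the side view the caps are at (314,213) to (324,249). I'll segment the caps next.

```bash
cat > h.py <<'E'
import numpy as np, cv2
from bench import imaging
I={n:imaging.camera_info(n) for n in("top","side")}
def ray(n,uv):
    i=I[n]; k=np.array([i["k1"],0,0,0,0.])
    # model is r-> r(1+k1 r^2): OpenCV's
    x,y=cv2.undistortPoints(np.array([[uv]],float),i["K"],k)[0,0]
    d=i["T"][:3,:3]@[x,-y,-1]; return i["T"][:3,3],d/np.linalg.norm(d)
def plane(n,uv,z):
    o,d=ray(n,uv); return o+d*(z-o[2])/d[2]
def tri(a,b):
    o1,d1=ray("top",a);o2,d2=ray("side",b)
    s=np.linalg.lstsq(np.c_[d1,-d2],o2-o1,rcond=None)[0]
    p,q=o1+s[0]*d1,o2+s[1]*d2
    return (p+q)/2,np.linalg.norm(p-q)
def proj(n,p):
    i=I[n]; c=i["T"][:3,:3].T@(np.array(p)-i["T"][:3,3]); x,y=c[0]/-c[2],-c[1]/-c[2]
    s=1+i["k1"]*(x*x+y*y); return np.array([i["K"][0,0]*x*s+i["K"][0,2],i["K"][1,1]*y*s+i["K"][1,2]])
E
python3 - <<'E'
import cv2,numpy as np
from h import *
t=cv2.imread("pics/top0.png");s=cv2.imread("pics/side0.png")
a=cv2.resize(t[160:230,220:360],None,fx=5.7,fy=5.7,interpolation=cv2.INTER_CUBIC)
b=cv2.resize(s[200:285,280:360],None,fx=7,fy=7,interpolation=cv2.INTER_CUBIC)
cv2.imwrite("pics/ct.png",a);cv2.imwrite("pics/cs.png",b)
for n,im,(x0,y0,x1,y1) in(("top",t,(235,180,345,208)),("side",s,(300,203,340,260))):
    g=im[y0:y1,x0:x1].min(2)
    for th in (170,200,225):
        _,_,st,c=cv2.connectedComponentsWithStats((g>th).astype(np.uint8))
        print(n,th,[(np.round(c[k]+[x0,y0],1).tolist(),st[k].tolist()) for k in range(1,len(c)) if st[k][4]>15])
E
```

```text
top 170 [([302.1, 192.4], [60, 5, 15, 15, 208]), ([328.3, 191.5], [86, 5, 15, 14, 199]), ([249.4, 193.5], [8, 7, 14, 14, 193]), ([275.5, 192.6], [34, 6, 14, 15, 196])]
top 200 [([328.4, 191.5], [87, 5, 14, 14, 189]), ([248.9, 193.5], [8, 7, 13, 14, 179]), ([275.5, 192.5], [34, 6, 14, 14, 191]), ([302.1, 192.1], [61, 6, 14, 13, 172])]
top 225 [([275.2, 192.4], [34, 7, 13, 12, 151]), ([302.0, 192.2], [61, 6, 13, 13, 164]), ([328.3, 191.4], [87, 6, 13, 12, 149]), ([249.0, 193.5], [8, 8, 13, 12, 156])]
side 170 [([320.0, 231.6], [8, 5, 25, 47, 609])]
side 200 [([313.8, 210.9], [8, 6, 13, 5, 56]), ([317.1, 219.4], [11, 13, 13, 7, 74]), ([320.4, 231.3], [14, 25, 14, 8, 91]), ([324.3, 244.6], [18, 38, 14, 8, 106])]
side 225 [([320.7, 231.5], [15, 26, 13, 6, 60]), ([324.3, 244.5], [18, 39, 14, 6, 78])]
```

View pics/ct.png

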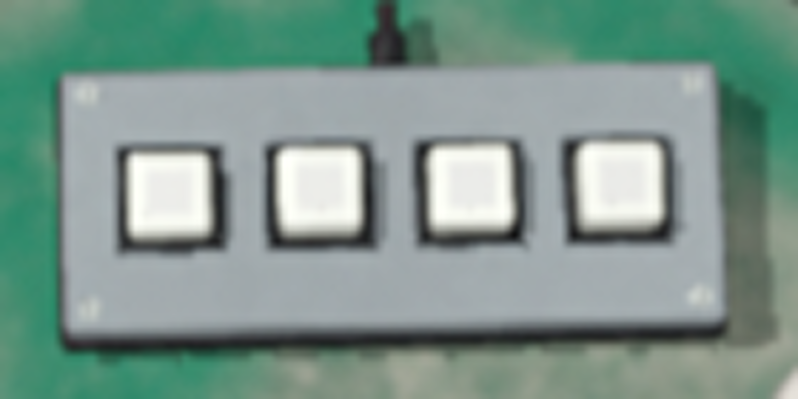

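View pics/cs.png

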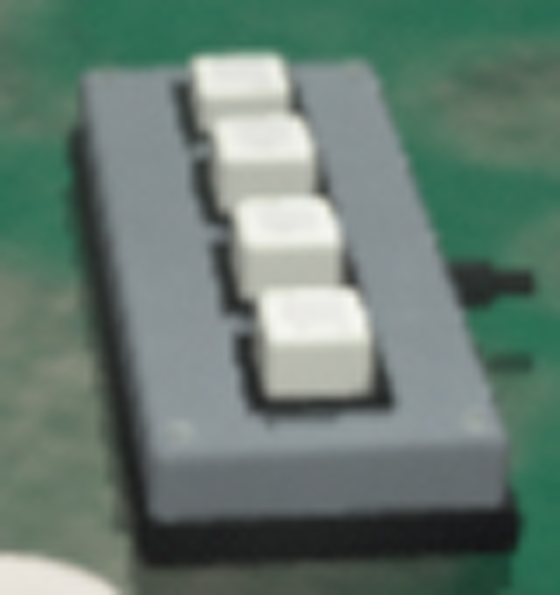

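In the top crop, the four caps sit in their dark bezels. In the side crop, the vertical steps between caps are 8.5, 11.9 and 13.3 px, so the farthest cap (place 1) looks sunk. I'll triangulate to check.

```bash
python3 - <<'E'
from h import *
np.set_printoptions(precision=4,suppress=True)
T=[(249.2,193.5),(275.4,192.5),(302.1,192.2),(328.4,191.5)]
S=[(313.8,210.9),(317.1,219.4),(320.4,231.3),(324.3,244.6)]
P=[]
for a,b in zip(T,S):
    p,e=tri(a,b); P.append(plane("top",a,.048)); print(p,e,P[-1], proj("side",P[-1]),b)
P=np.array(P); d=np.polyfit(range(4),P[:,:2],1); print("pitch",np.linalg.norm(d[0]),d[0],"yaw",np.degrees(np.arctan2(d[0][0],-d[0][1])), P[:,:2].mean(0))
for r,uv in(("loupe",(271,246)),("eraser",(318,254)),("ring",(371,238))): print(r,plane("top",uv,.01))
from bench import ctrl
p=ctrl.get_obs()["eef_pos"]; a=2*np.arctan2(.153774,.988106)
X=np.array([np.cos(a),np.sin(a)]);Y=np.array([np.sin(a),-np.cos(a)])
print(np.degrees(a)); 
for q in P: print("tool shift cm",100*X@(q[:2]-p[:2]),100*Y@(q[:2]-p[:2]))
E
```

```text
[ 0.4433 -0.2457  0.0417] 0.0003459794058410072 [ 0.442 -0.246  0.048] [313.0497 207.8423] (313.8, 210.9)
[ 0.4449 -0.2902  0.0463] 0.0005934073150244061 [ 0.4443 -0.2902  0.048 ] [316.6014 218.5756] (317.1, 219.4)
[ 0.4461 -0.3355  0.0467] 0.0006840543728656115 [ 0.4455 -0.3354  0.048 ] [319.8554 230.6255] (320.4, 231.3)
[ 0.4479 -0.3803  0.0465] 0.000433458175868428 [ 0.4474 -0.3801  0.048 ] [323.8655 243.773 ] (324.3, 244.6)
pitch 0.04480852655283593 [ 0.0017 -0.0448] yaw 2.20586201076878 [ 0.4448 -0.3129]
loupe [ 0.3567 -0.2841  0.01  ]
eraser [ 0.3436 -0.3661  0.01  ]
ring [ 0.3724 -0.46    0.01  ]
17.691399201693706
tool shift cm 34.62376428128471 -20.59031386989083
tool shift cm 33.50120057700684 -16.307367093388436
tool shift cm 32.23853726038632 -11.966322978128476
tool shift cm 31.05676601216883 -7.64336789647293
```

Place 1 is latched: its top measures 41.7 mm against about 46.5 mm for the others, a 4.8 mm drop. The pitch comes out at 44.8 mm, which matches the given 45 mm. I'll shut the gripper, move above place 1 and align with the row.

```bash
python3 -m pendant '[[3.5,-2.1,0,2],[7,-4.1,0,4],[10.4,-6.2,0,6],[13.9,-8.2,0,8],[17.3,-10.3,0,10],[20.8,-12.4,1,12],[24.2,-14.4,3,14],[27.7,-16.5,6,15.5],[31.1,-18.5,9,15.5],[34.6,-20.6,12,15.5],[34.6,-20.6,15,15.5],[34.6,-20.6,15,15.5]]' 0
python3 -m pendant '[[0,0,0,0],[0,0,0,0]]'
python3 - <<'E'
from bench import ctrl, imaging
import cv2
o=ctrl.get_obs();print({k:o[k] for k in("eef_pos","eef_rot","wrist_force","opening","time_s")})
s=imaging.camera("side")[:,:,::-1][130:290,230:400]; t=imaging.camera("top")[:,:,::-1][100:260,180:380]
import numpy as np
cv2.imwrite("pics/c1.png",np.hstack([cv2.resize(s,(382,360)),cv2.resize(t,(418,360))]))
E
```

```text
time_s: 1.1
eef_pos: [0.4406, -0.2414, 0.0982]
eef_rot: [-0.003, 1.0, 0.021, -0.003]
wrist_force: [-1.8, 1.8, -0.2]
opening: -0.001
grasp_force: 0.0
time_s: 1.27
eef_pos: [0.4416, -0.2466, 0.1034]
eef_rot: [-0.0, 1.0, 0.02, -0.001]
wrist_force: [-0.7, -0.6, 0.4]
opening: 0.002
grasp_force: 0.0
{'eef_pos': array([ 0.44157008, -0.24662619,  0.10339095]), 'eef_rot': array([-2.14523286e-04,  9.99809635e-01,  1.95031678e-02, -5.23642121e-04]), 'wrist_force': array([-0.69540725, -0.62096112,  0.37037089]), 'opening': 0.002234443373122354, 'time_s': 1.2667}
```

View pics/c1.png

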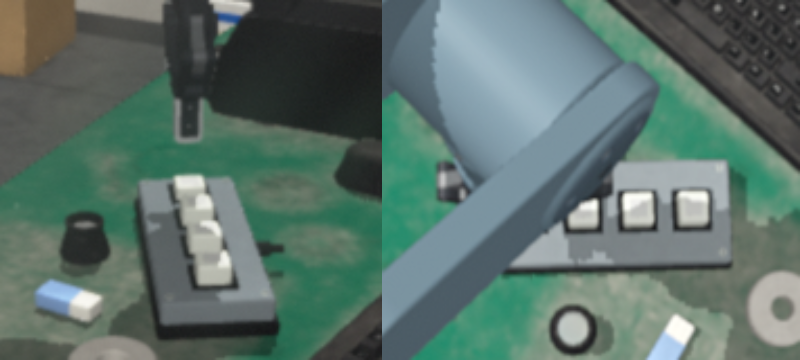

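The tip hangs above place 1 and in line with it (tip at about (187,140) in the left crop, cap at (188,185)). I'll descend slowly, since contact should come at TCP z of about 0.066.

```bash
python3 -m pendant '[[0,0,0.8,0],[0,0,1.6,0],[0,0,2.3,0],[0,0,2.8,0],[0,0,3.1,0],[0,0,3.2,0],[0,0,3.2,0],[0,0,3.2,0],[0,0,3.2,0],[0,0,3.2,0]]'
python3 -m pendant '[[0,0,0.05,0],[0,0,0.1,0],[0,0,0.15,0],[0,0,0.2,0],[0,0,0.2,0],[0,0,0.2,0]]'
```

```text
time_s: 2.2
eef_pos: [0.442, -0.2465, 0.0716]
eef_rot: [0.0, 1.0, 0.019, 0.0]
wrist_force: [0.0, 1.0, 0.6]
opening: -0.003
grasp_force: 0.0
time_s: 2.7
eef_pos: [0.4418, -0.2464, 0.0693]
eef_rot: [-0.0, 1.0, 0.019, -0.0]
wrist_force: [-0.3, 0.2, 0.1]
opening: 0.001
grasp_force: 0.0
```

```bash
for i in 1; do python3 -m pendant '[[0,0,0.05,0],[0,0,0.1,0],[0,0,0.15,0],[0,0,0.2,0],[0,0,0.2,0],[0,0,0.2,0]]'; done
python3 -m pendant '[[0,0,0.03,0],[0,0,0.05,0],[0,0,0.05,0],[0,0,0.05,0]]'
```

```text
time_s: 3.2
eef_pos: [0.4418, -0.2464, 0.0673]
eef_rot: [-0.0, 1.0, 0.019, -0.0]
wrist_force: [0.1, -0.2, 0.5]
opening: -0.001
grasp_force: 0.0
time_s: 3.53
eef_pos: [0.4418, -0.2464, 0.0668]
eef_rot: [-0.0, 1.0, 0.019, -0.0]
wrist_force: [-0.3, -0.2, -0.2]
opening: -0.002
grasp_force: 0.0
```

```bash
python3 -m pendant '[[0,0,0.02,0],[0,0,0.04,0],[0,0,0.04,0],[0,0,0.04,0]]'
python3 -m pendant '[[0,0,0.01,0],[0,0,0.02,0],[0,0,0.02,0],[0,0,0.02,0]]'
```

```text
time_s: 3.87
eef_pos: [0.4418, -0.2464, 0.0664]
eef_rot: [-0.0, 1.0, 0.019, -0.0]
wrist_force: [0.3, -0.1, 0.2]
opening: 0.003
grasp_force: 0.0
time_s: 4.2
eef_pos: [0.4418, -0.2464, 0.0662]
eef_rot: [0.0, 1.0, 0.019, 0.0]
wrist_force: [-0.1, -0.6, 1.2]
opening: -0.001
grasp_force: 0.3
```

```bash
python3 -m pendant '[[0,0,0.01,0],[0,0,0.01,0],[0,0,0.01,0]]'
```

```text
time_s: 4.45
eef_pos: [0.4418, -0.2464, 0.0662]
eef_rot: [0.0, 1.0, 0.019, 0.0]
wrist_force: [-0.3, -0.2, 2.0]
opening: 0.0
grasp_force: 0.9
```

```bash
python3 -m pendant '[[0,0,0.01,0],[0,0,0.01,0],[0,0,0.01,0]]'
```

```text
time_s: 4.7
eef_pos: [0.4418, -0.2464, 0.0661]
eef_rot: [0.0, 1.0, 0.019, 0.0]
wrist_force: [-1.6, 0.2, 3.5]
opening: -0.003
grasp_force: 1.7
```

Key 1 is tapped at about 3 N and didn't move. I'll lift and move over place 2. Free keys should be touched at TCP z of about 0.070.

```bash
python3 -m pendant '[[0,0,-0.5,0],[0,0,-1.2,0],[0,0,-1.5,0],[0,1.5,-1.5,0],[0,3,-1.5,0],[0,4.2,-1.5,0],[0,4.5,-1.5,0],[0,4.5,-1.5,0],[0,4.5,-1.2,0],[0,4.5,-0.8,0],[0,4.5,-0.65,0],[0,4.5,-0.65,0]]'
python3 -m pendant '[[0,0,0.0,0],[0,0,0.0,0],[0,0,0.1,0],[0,0,0.2,0],[0,0,0.25,0],[0,0,0.25,0],[0,0,0.25,0]]'
```

```text
time_s: 5.7
eef_pos: [0.443, -0.2904, 0.0716]
eef_rot: [-0.001, 1.0, 0.019, -0.001]
wrist_force: [-0.5, 0.4, -0.9]
opening: -0.001
grasp_force: 0.0
time_s: 6.28
eef_pos: [0.4436, -0.2914, 0.0701]
eef_rot: [-0.0, 1.0, 0.019, 0.0]
wrist_force: [-0.4, 0.7, 1.3]
opening: 0.006
grasp_force: 0.7
```

```bash
python3 -m pendant '[[0,0,0.05,0],[0,0,0.1,0],[0,0,0.15,0],[0,0,0.2,0],[0,0,0.25,0],[0,0,0.25,0],[0,0,0.25,0]]'
```

```text
time_s: 6.87
eef_pos: [0.4436, -0.2914, 0.0676]
eef_rot: [0.0, 1.0, 0.019, 0.0]
wrist_force: [-0.8, 1.6, 3.9]
opening: -0.001
grasp_force: 2.1
```

Key 2 went down about 2.5 mm at 3.9 N, so it's free, and that counts as a light tap. Places 3 and 4 get the same treatment.

```bash
python3 -m pendant '[[0,0,-0.5,0],[0,0,-1.2,0],[0,0,-1.5,0],[0,1.5,-1.5,0],[0,3,-1.5,0],[0,4.2,-1.5,0],[0,4.45,-1.5,0],[0,4.45,-1.5,0],[0,4.45,-1.1,0],[0,4.45,-0.7,0],[0,4.45,-0.5,0],[0,4.45,-0.5,0]]'
python3 -m pendant '[[0,0,0.0,0],[0,0,0.0,0],[0,0,0.1,0],[0,0,0.2,0],[0,0,0.3,0],[0,0,0.4,0],[0,0,0.5,0],[0,0,0.5,0],[0,0,0.5,0]]'
```

```text
time_s: 7.87
eef_pos: [0.4448, -0.3348, 0.0714]
eef_rot: [-0.001, 1.0, 0.019, -0.001]
wrist_force: [0.1, 0.4, -0.1]
opening: -0.002
grasp_force: 0.0
time_s: 8.62
eef_pos: [0.4454, -0.3359, 0.0677]
eef_rot: [0.0, 1.0, 0.019, 0.0]
wrist_force: [-0.6, 1.3, 4.1]
opening: 0.005
grasp_force: 2.1
```

```bash
python3 -m pendant '[[0,0,-0.5,0],[0,0,-1.2,0],[0,0,-1.5,0],[0,1.5,-1.5,0],[0,3,-1.5,0],[0,4.2,-1.5,0],[0,4.45,-1.5,0],[0,4.45,-1.5,0],[0,4.45,-1.1,0],[0,4.45,-0.7,0],[0,4.45,-0.5,0],[0,4.45,-0.5,0]]'
python3 -m pendant '[[0,0,0.0,0],[0,0,0.0,0],[0,0,0.1,0],[0,0,0.2,0],[0,0,0.3,0],[0,0,0.4,0],[0,0,0.5,0],[0,0,0.5,0],[0,0,0.5,0]]'
```

```text
time_s: 9.62
eef_pos: [0.4465, -0.3792, 0.0714]
eef_rot: [-0.001, 1.0, 0.019, -0.001]
wrist_force: [-0.8, 0.7, 0.1]
opening: -0.004
grasp_force: 0.0
time_s: 10.37
eef_pos: [0.4471, -0.3804, 0.0678]
eef_rot: [0.0, 1.0, 0.019, 0.0]
wrist_force: [-0.1, 1.3, 4.6]
opening: -0.003
grasp_force: 2.1
```

All four keys are tapped. I'll go back over place 1 and confirm it's still latched by where contact occurs.

```bash
python3 -m pendant '[[0,0,-0.7,0],[0,0,-1.7,0],[0,0,-2.2,0],[0,-2.2,-2.2,0],[0,-5.2,-2.2,0],[0,-8.2,-2.2,0],[0,-11.2,-2.2,0],[0,-13,-2.2,0],[0,-13.4,-2.2,0],[0,-13.4,-2.2,0],[0,-13.4,-2.2,0],[0,-13.4,-2.2,0]]'
python3 -m pendant '[[0,0,0.6,0],[0,0,1.2,0],[0,0,1.7,0],[0,0,2,0],[0,0,2.1,0],[0,0,2.1,0],[0,0,2.1,0],[0,0,2.2,0],[0,0,2.3,0],[0,0,2.35,0],[0,0,2.35,0],[0,0,2.35,0]]'
```

```text
time_s: 11.37
eef_pos: [0.4423, -0.2478, 0.0901]
eef_rot: [0.001, 1.0, 0.019, 0.001]
wrist_force: [-0.3, 0.3, 0.4]
opening: -0.004
grasp_force: 0.0
time_s: 12.37
eef_pos: [0.4419, -0.2465, 0.0662]
eef_rot: [0.0, 1.0, 0.019, 0.0]
wrist_force: [-1.3, 0.1, 1.9]
opening: 0.001
grasp_force: 0.7
```

It's still latched, with contact at 0.0662. Now I'll press to the bottom, which should be at TCP z of about 0.0612.

```bash
python3 -m pendant '[[0,0,0.1,0],[0,0,0.2,0],[0,0,0.3,0],[0,0,0.4,0],[0,0,0.5,0],[0,0,0.6,0],[0,0,0.65,0],[0,0,0.65,0],[0,0,0.65,0]]'
```

```text
time_s: 13.12
eef_pos: [0.442, -0.2465, 0.0608]
eef_rot: [0.0, 1.0, 0.019, 0.0]
wrist_force: [-4.8, 3.3, 14.0]
opening: -0.003
grasp_force: 7.2
```

The key is on the bottom at 14 N. I'll release, lift clear and look.

```bash
python3 -m pendant '[[0,0,-0.5,0],[0,0,-1.2,0],[0,0,-2.5,0],[0,0,-4.5,0],[0,0,-7,0],[0,0,-9.5,0],[-3,0,-11.5,0],[-6,0,-12.5,0],[-9,0,-13,0],[-11,0,-13,0],[-12,0,-13,0],[-12,0,-13,0]]'
python3 -m pendant '[[-3,-2,0,0],[-6,-4,0,0],[-6,-6,0,0],[-6,-8,0,0],[-6,-8,0,0],[-6,-8,0,0]]'
python3 - <<'E'
from h import *
t=imaging.camera("top")[:,:,::-1].copy();s=imaging.camera("side")[:,:,::-1].copy()
for n,im,(x0,y0,x1,y1) in(("top",t,(235,180,345,208)),("side",s,(300,203,340,260))):
    _,_,st,c=cv2.connectedComponentsWithStats((im[y0:y1,x0:x1].min(2)>200).astype(np.uint8))
    print(n,[np.round(c[k]+[x0,y0],1).tolist() for k in range(1,len(c)) if st[k][4]>15])
cv2.imwrite("pics/end.png",np.hstack([cv2.resize(s[180:310,220:370],(400,347)),cv2.resize(t[140:290,200:400],(400,347))]))
E
```

```text
time_s: 14.12
eef_pos: [0.3206, -0.251, 0.1894]
eef_rot: [0.0, 1.0, 0.018, -0.0]
wrist_force: [0.5, 0.3, -0.2]
opening: -0.001
grasp_force: 0.0
time_s: 14.62
eef_pos: [0.2596, -0.1732, 0.1897]
eef_rot: [0.0, 1.0, 0.02, 0.0]
wrist_force: [0.4, 0.4, 0.4]
opening: 0.004
grasp_force: 0.0
top [[328.4, 191.5], [249.0, 193.0], [275.5, 192.5], [302.1, 192.1]]
side [[314.0, 209.0], [317.1, 219.5], [320.4, 231.2], [324.3, 244.6]]
```

View pics/end.png

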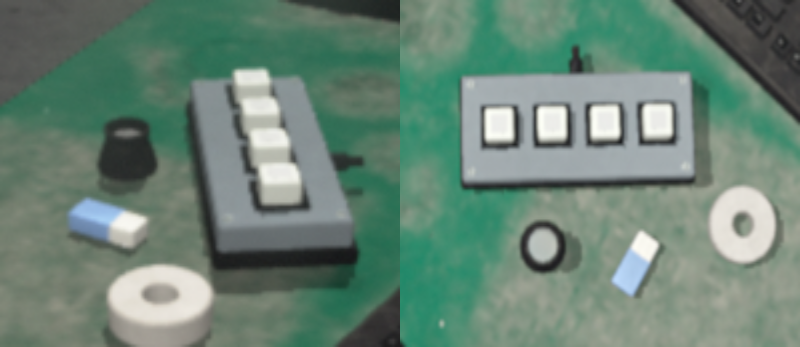

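All four caps stand up. In the side view, cap 1 rose from row 210.9 to 209.0, and the steps between caps are now regular at 10.5, 11.7 and 13.4 px. The loupe, eraser and ring haven't moved.

```bash
python3 -c "
from bench import workorder; print(workorder.hand_in())"
```

```text
the job is handed in; nothing more can be done
None
```

The job is handed in: I tapped all four keys lightly from left to right, then pressed the latched key (place 1) to its bottom and let go; the last pictures show all four keys up and the loose things where they were.

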